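# Feel along the tea box's lid for splinters

## Task

The front edge of the half-open tea box's lid has just been sanded: feel it for splinters by running the fingertips lightly along the top of that edge, touching it all the way from its left end to its right end (left and right as the robot sees them), then take the hand away. The sprung lid may give a little under the touch, but do not press it down towards shut, do not lift it, and do not shift the box. Leave the tray, the tea things, the tin and the dish where they stand.

Things in the scene. Friction and masses are not known exactly. Their poses are not given: they have to be found in the camera images.
- tea_box: Plain wooden tea box, 130 deep (x) by 200 wide (y) by 75 mm high, 1.4 to 2.2 kg, loose on the bench, left or right of the tray. Origin: centre of its underside, z up; -x is its front, facing the robot within 0.4 rad; +y is to the robot's left. The flat lid, 10 mm thick, hinges on the top of the far (+x) wall (65 mm behind the origin, 75 mm up) and stands half open, its front edge up in the air.
- lid_panel (a joint): Opening of the box's lid in rad: 0 shut, at rest half open near 0.75 (0.73 to 0.78). A sprung hinge holds it there: it gives about 10 mm at the edge for 2.5 N pressed straight down on the edge, and comes back up when let go.
- lid_edge: The lid's front edge: a level, rounded wooden bead (round bar) 14 mm in diameter, 194 mm long over its round ends, one piece with the lid, parallel to the box's width, 137 mm from the hinge line. Origin: middle of the bead on its centre line; its top is 7 mm higher, near 180 mm above the bench, the highest part of the box. y runs along the bead, +y to the left end. Free from above.
- edge_left (a point): Point on the bead's centre line at its left end (+y, left as the robot sees it), 90 mm from the middle and 7 mm below the bead's top.
- edge_right (a point): Point on the bead's centre line at its right end (-y), 90 mm from the middle and 7 mm below the bead's top.
- tray: Round stainless steel tray, 326 mm across and 20 mm high, loose, carrying the teapot, three glasses and the sugar bowl; to be left alone. Origin: centre of its underside.
- teapot: Silver-tone aluminium teapot on the tray, 110 mm across the belly, about 210 mm from spout to handle, 169 mm high; to be left alone. Origin: centre of its underside.
- glass_a: Ribbed green tea glass on the tray, 62 mm across the rim, 85 mm high; to be left alone. Origin: centre of its underside.
- glass_b: A second such glass on the tray; to be left alone.
- glass_c: A third such glass on the tray; to be left alone.
- sugar_bowl: Closed white ceramic sugar bowl on the tray, 74 mm across, 88 mm high; to be left alone. Origin: centre of its underside.
- tea_tin: Round steel tea tin, 60 mm across, 95 mm high, standing loose on the bench close in front of the box; to be left alone. Origin: centre of its underside.
- nut_dish: Small white ceramic dish, 80 mm across, 25 mm high, on the bench close behind the box; to be left alone. Origin: centre of its underside.
There are look-alikes about, which are no part of the job. Leave any green look-alike of the tea_box alone.

How it is judged:
On the way, in this order (a step that is already met when the one before it is completed fails the run):
1. the fingertips touch the left end of the lid's front edge (contact force between the fingers and lid_edge above 0.2 N and y of the grasp point in the frame of lid_edge between 0.06 and 0.115 m), for 0.05 s.
2. still touching, a quarter of the way along (contact force between the fingers and lid_edge above 0.2 N and y of the grasp point in the frame of lid_edge between 0.034 and 0.056 m), for 0.05 s.
3. still touching, coming to the middle (contact force between the fingers and lid_edge above 0.2 N and y of the grasp point in the frame of lid_edge between 0.0115 and 0.0335 m), for 0.05 s.
4. still touching, at the middle (contact force between the fingers and lid_edge above 0.2 N and y of the grasp point in the frame of lid_edge between -0.011 and 0.011 m), for 0.05 s.
5. still touching, past the middle (contact force between the fingers and lid_edge above 0.2 N and y of the grasp point in the frame of lid_edge between -0.0335 and -0.0115 m), for 0.05 s.
6. still touching, three quarters along (contact force between the fingers and lid_edge above 0.2 N and y of the grasp point in the frame of lid_edge between -0.056 and -0.034 m), for 0.05 s.
7. touching the right end of the edge (contact force between the fingers and lid_edge above 0.2 N and y of the grasp point in the frame of lid_edge between -0.115 and -0.06 m), for 0.05 s.
At the end, for the whole second after the job is handed in: The fingertips have touched the lid's front edge at its left end, at five points in between and at its right end, in that order; the lid is back at rest half open (0.66 to 0.84 rad), the box is within 15 mm of where it stood and every other thing within 20 mm (value of joint lid_panel between 0.66 and 0.84 rad and velocity of joint lid_panel between -0.05 and 0.05 rad/s and distance of tea_box from where it was at the start of the episode below 0.015 m and distance of each of tray, teapot, glass_a, glass_b, glass_c, sugar_bowl, tea_tin, nut_dish from where it was at the start of the episode below 0.02 m).
It fails at once if the lid is pressed down towards shut (below 0.50 rad, its edge some 25 to 30 mm down) (value of joint lid_panel below 0.5 rad).
It fails at once if the lid is lifted (above 0.95 rad) (value of joint lid_panel above 0.95 rad).
It fails at once if the fingers push on the box or lid with more than 20 N (contact force between the fingers and tea_box above 20 N).
It fails at once if the box is shifted or lifted by more than 20 mm (distance of tea_box from where it was at the start of the episode above 0.02 m).
It fails at once if the tray, a tea thing on it, the tin or the dish is moved by more than 20 mm (distance of any of tray, teapot, glass_a, glass_b, glass_c, sugar_bowl, tea_tin, nut_dish from where it was at the start of the episode above 0.02 m).
It also fails if it takes over 40 s, if anything falls off the work surface, if the arm or the gripper's body presses on something with over 40 N, if the wrist force passes 120 N, or if a joint passes its speed limit or range.

## Robot

A 6-joint arm with a two-finger parallel gripper is mounted at the origin on the work surface. World frame = base frame: x ahead of the robot, y to its left, z up, the work surface at z = 0. Lengths are in m, angles in rad, forces in N, time in s.
With the tool pointing down it reaches from about 0.3 to 0.875 m from the base axis. Payload 6.4 kg.
Tool frame: the origin (TCP) lies between the finger pads; the fingertips stand ahead of it and the grasp point (between the pads) is the TCP (r.tip_extent is the z of the fingertips in the tool frame, in m); z points along the fingers, y is the direction in which the jaws open and shut (so a half turn about z gives the same grasp; the last joint's range is limited). The gripper opens to 88 mm and grips with 3 to 60 N. Pads are 18 mm wide; open, the fingers measure 123 mm over their backs; the gripper's body (75 mm by 187 mm) begins 45 mm behind the grasp point.
Start: joints at [-1.492, 0.181, 1.607, -0, 1.354, -0.206], TCP at [0.162, -0.552, 0.22] pointing down, gripper open.
Joint ranges: [-2.99, 2.99], [-0.89, 2.07], [0.3, 2.58], [-1.14, 4.28], [0, 2.63], [-3.12, 3.12]. Speed limits (rad/s): [2.57, 2.57, 3.01, 3.14, 3.14, 3.14].

## Interface

Orientations are given as a rotation vector (axis times angle).
In Python, from plant import r, imaging, outline_of, pinpoint gives the robot as it stands.
- The arm moves only by the tool step_arm, never from a script. Its argument "series" is a list of rows, each an object of numbers: "x", "y", "z": the shift along the tool's x, y, z in m; "wx", "wy", "wz": the turn, a rotation vector about the tool's x, y, z in rad; "fingers": the opening, from 0 (shut) to 1 (fully open). A call has 1 to 10 rows; each row is the pose to reach, as a shift and turn from the pose commanded when the call began, along the tool's axes at that moment; what a row does not reach only later rows make up. A row lasts 1/8 s, in which the tool goes at most 62.5 mm and 10.7 degrees, less where a joint would pass 70% of its speed; a pose out of reach is approached as far as the arm can. A call with a gripper value outside its range is refused whole. The fingers move at their own pace and stop on an object; "newtons" is the grip in N (left out, the last holds). Time passes only in rows, so rows that repeat a pose let the fingers close. It gives the time, the measured TCP pose, the force and the opening at its end, in the units of the state.
- r.observe(): the state, without advancing time (a new reading comes with each control period).
- imaging.read_camera(name): name is "side" or "top" or "wrist"; returns a dict with "frame" (400x640x3 uint8, red, green, blue), "fx", "fy", "cx", "cy" (pixels), "rvec" (rotation vector, rad) and "tvec" (3), from world to camera coordinates, as OpenCV has them. Camera axes: x right, y down, z forward; pixel columns grow to the right and rows downward; lengths in m; the calibration is good to about 2 mm. A picture is of the moment at which its call begins. There is no depth.
- r.hand_in(): hands the job in, once; it reports no verdict.
Trained networks look in the newest picture that a camera, given by its name, has taken for a name from the list of things; names that differ only in an ending like _2 or _b are one class to them, and where a whole thing is asked for, a point or a joint stands for the part that bears it (a point fixed in the world has none). Each returns a list of dicts, best first, with "conf" (0 to 1); they miss things now and then, are a little off and sometimes report something else, mostly with a low value. They report only what shows in the picture. A call takes as long as a camera call. They do not tell look-alikes from the thing itself.
- outline_of(query, camera): "pixels" (400x640 bool, what is visible of it).
- pinpoint(query, camera): "centre" ([x, y, z] in m, in world coordinates, good to about 4 mm: a listed point, or the origin of a listed thing).
The state is a dict: "time": time; "q": joint angles; "qvel": joint speeds; "effort": joint torques, N m; "tcp_pos": TCP position; "ee_rot": TCP orientation; "ft_force": force on the tool from outside, world axes, zero at the start; "torque": the same for the moment, N m; "grip_width": opening from 0.0 (shut) to 1.0 (fully open).
Only numpy, scipy, OpenCV 4.12 (cv2) and the standard library are available. Lean on these libraries where they do the work, as an engineer would, in place of code of your own. Each camera call takes 0.05 s, during which the arm holds its last target.

## Working session

There is one attempt and no reset: what is moved stays moved. The work goes in short steps, Python scripts to look and compute and a tool call to move; the robot and the scene stay as the last step left them, time stands still between calls to the robot, and variables do not carry over. Pictures are saved under pics/ and viewed, and the job is handed in when it is done.

Besides the shell and the picture viewer there is one more tool, called by a JSON object that holds its "method" and its "body". step_arm: Moves the arm, as the interface text tells. Its arguments: {"type":"object","properties":{"series":{"type":"array"},"newtons":{"type":"number"}},"required":["series"]}

```bash
mkdir -p pics; ls
python3 - <<'E'
from plant import r, imaging, outline_of, pinpoint
import cv2
s=r.observe(); print(s['time'],s['tcp_pos'],s['ee_rot'],s['grip_width'],s['ft_force'],r.tip_extent)
for c in ['side','top']:
    d=imaging.read_camera(c); cv2.imwrite(f'pics/{c}0.png',d['frame'][:,:,::-1])
    for n in ['tea_box','lid_edge','edge_left','edge_right','tea_tin','nut_dish','tray','teapot']:
        print(c,n,[(p['conf'],p['centre']) for p in pinpoint(n,c)])
E
```

```text
pics
0.0 [ 0.16152969 -0.55126292  0.21942836] [-3.10808161e+00 -4.45622584e-01 -1.52218259e-04] 1.0025308219778604 [-0.32108382 -0.54892703 -0.26060574] 0.019
side tea_box [(0.93, [0.2916, 0.437, 0.0053]), (0.85, [0.5511, 0.1943, -0.0003]), (0.23, [0.6802, 0.1765, -0.0055])]
side lid_edge [(0.71, [0.3443, 0.393, 0.0837]), (0.55, [0.5208, 0.2026, 0.1721])]
side edge_left [(0.69, [0.5433, 0.2873, 0.1702]), (0.53, [0.286, 0.317, 0.0802])]
side edge_right [(0.72, [0.4925, 0.1193, 0.1713]), (0.71, [0.4038, 0.4582, 0.079])]
side tea_tin [(0.66, [0.4374, 0.2105, 0.0002])]
side nut_dish [(0.43, [0.6784, 0.179, -0.0015])]
side tray [(0.79, [0.5764, -0.1875, -0.0013])]
side teapot [(0.81, [0.6378, -0.2263, 0.0065])]
top tea_box [(0.81, [0.5533, 0.1919, -0.002]), (0.65, [0.2876, 0.4322, 0.0004])]
top lid_edge [(0.86, [0.3445, 0.3912, 0.0783]), (0.83, [0.5217, 0.2069, 0.1716])]
top edge_left [(0.61, [0.2911, 0.3184, 0.0783]), (0.53, [0.4959, 0.1195, 0.177])]
top edge_right [(0.65, [0.4975, 0.1191, 0.1745]), (0.57, [0.4011, 0.4605, 0.0807])]
top tea_tin [(0.91, [0.4359, 0.2097, 0.0015])]
top nut_dish [(0.95, [0.6779, 0.1861, -0.0004]), (0.69, [0.576, -0.1914, 0.002])]
top tray [(0.58, [0.5779, -0.19, 0.0006])]
top teapot [(0.64, [0.6368, -0.2265, 0.0026]), (0.63, [0.5555, 0.192, 0.0001])]
```

View pics/side0.png

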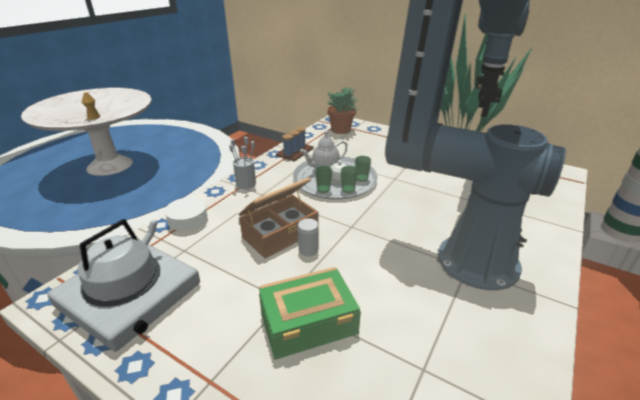

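View pics/top0.png

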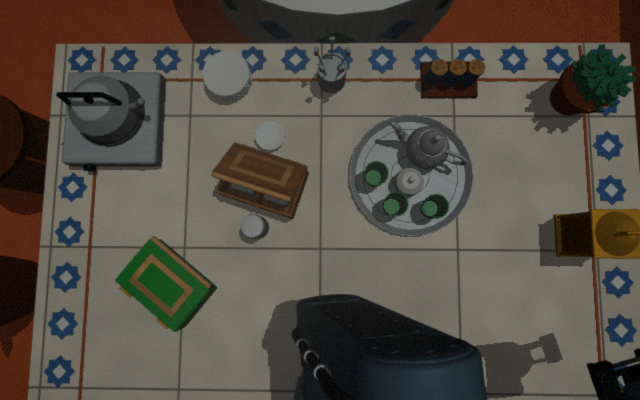

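The side view shows the brown, half-open box at about (280,215), with the tin in front of it at (308,238). The green look-alike is at (310,310). In the top view the lid's front edge runs from about (213,180) to (298,205). I'll project the estimated bead back into both pictures to check it.

```bash
cat > h.py <<'E'
import numpy as np, cv2
from scipy.spatial.transform import Rotation as R
def proj(d,P):
    K=np.array([[d['fx'],0,d['cx']],[0,d['fy'],d['cy']],[0,0,1]])
    return cv2.projectPoints(np.array(P,float).reshape(-1,3),np.array(d['rvec'],float),np.array(d['tvec'],float),K,None)[0].reshape(-1,2)
def draw(d,P,box,k,fn):
    p=proj(d,P); x0,y0,x1,y1=box
    im=cv2.resize(d['frame'][y0:y1,x0:x1,::-1].copy(),None,fx=k,fy=k,interpolation=cv2.INTER_CUBIC)
    for q in p: cv2.circle(im,tuple(int(v) for v in ((q-[x0,y0]+.5)*k)),2,(0,255,255),-1)
    cv2.imwrite(fn,im); return p
E
python3 - <<'E'
from h import *
from plant import r, imaging, outline_of, pinpoint
yaw=-0.275; u=np.array([-np.sin(yaw),np.cos(yaw),0]); m=np.array([.5195,.2035,.172])
P=[m+u*t for t in (-.097,-.09,0,.09,.097)]
for c,b in [('side',(220,160,340,270)),('top',(190,120,330,250))]:
    d=imaging.read_camera(c); print(draw(d,P,b,5,f'pics/{c}1.png'))
    o=outline_of('lid_edge',c)
    for e in o:
        ys,xs=np.nonzero(e['pixels']); print(c,e['conf'],len(xs),xs.min(),xs.max(),ys.min(),ys.max())
        print(ys[xs==xs.min()].mean(),ys[xs==xs.max()].mean())
E
```

```text
[[309.65126267 177.80429065]
 [307.85593729 178.60529889]
 [283.58609162 189.43361249]
 [256.88405477 201.34708045]
 [254.69463297 202.32392003]]
side 0.8 288 253 309 178 204
201.0 179.5
side 0.75 11 262 286 280 286
286.0 280.0
[[292.08413021 198.37063373]
 [289.15295537 197.53001931]
 [251.65508317 186.77622473]
 [214.50394127 176.1218669 ]
 [211.62880117 175.29732235]]
top 0.73 487 212 290 172 201
174.5 198.5
top 0.6 405 152 210 237 287
238.5 285.0
top 0.32 669 394 423 168 196
182.0 181.0
```

View pics/side1.png

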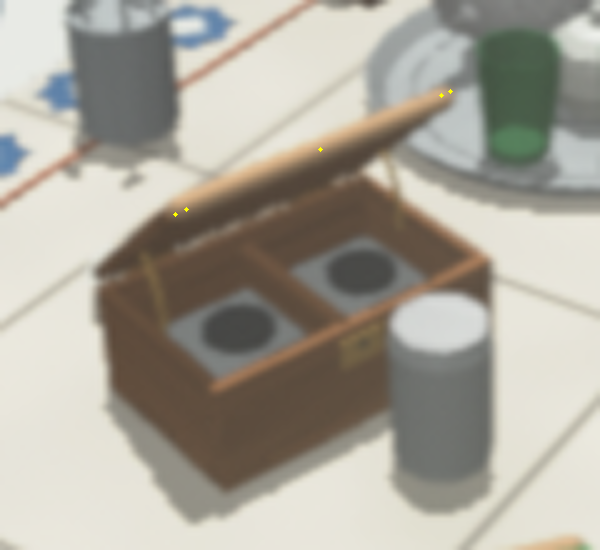

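View pics/top1.png

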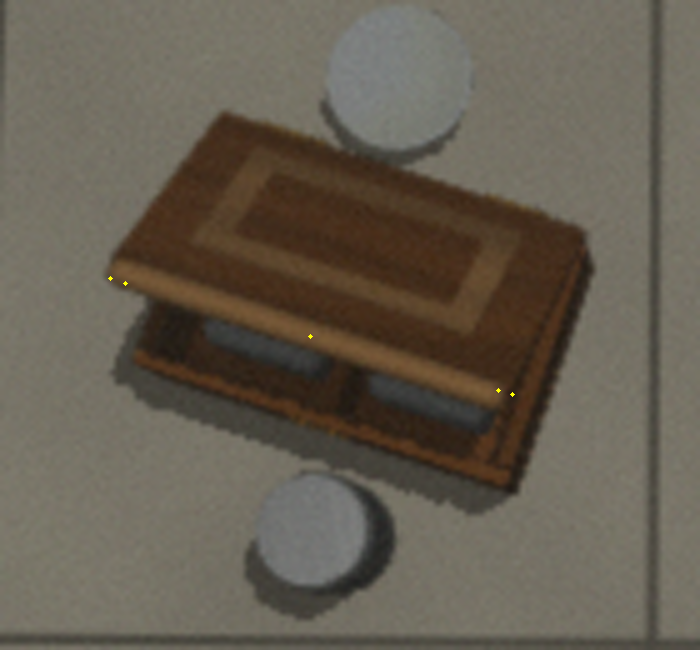

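Run:
```python
from h import *
from scipy.optimize import least_squares
from plant import r, imaging, outline_of, pinpoint
def P(v,ts=(-.097,0,.097)):
    u=np.array([-np.sin(v[3]),np.cos(v[3]),0]); return [v[:3]+u*t for t in ts]
D={c:imaging.read_camera(c) for c in('side','top')}
obs={}
for c in D:
    e=outline_of('lid_edge',c)
    for k in e:
        ys,xs=np.nonzero(k['pixels'])
        if (c=='side' and 270<xs.mean()<295 and ys.mean()<220) or (c=='top' and 230<xs.mean()<270 and ys.mean()<220):
            p=np.polyfit(xs,ys,1); obs[c]=(p,xs.min(),xs.max()); print(c,k['conf'],p,xs.min(),xs.max()); break
def res(v,dz=True):
    o=[]
    for c in D:
        q=proj(D[c],P(v)); p,a,b=obs[c]
        o+=list((q[:,1]-np.polyval(p,q[:,0]))/np.hypot(1,p[0]))
        o+=[.3*(q[:,0].min()-a+.5),.3*(q[:,0].max()-b-.5)]
    o.append((v[2]-.172)/.003*.5)
    return np.array(o)
s=least_squares(res,[.52,.204,.172,-.3]); print(s.x,np.round(s.fun,2))
v=s.x
for c,b in [('side',(220,160,340,270)),('top',(190,120,330,250))]:
    draw(D[c],P(v,np.linspace(-.097,.097,7)),b,5,f'pics/{c}2.png')
```

```text
side 0.66 [ -0.40525475 304.27001251] 253 309
top 0.85 [  0.32590101 104.59267394] 212 290
[ 0.52073736  0.20602953  0.17204779 -0.31361516] [-0.24 -0.01  0.24  0.13  0.05  0.11 -0.02 -0.15 -0.13 -0.    0.01]
```

View pics/side2.png

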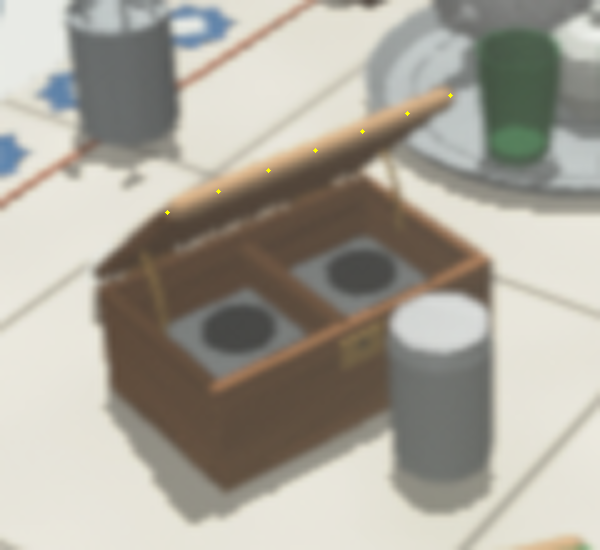

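View pics/top2.png

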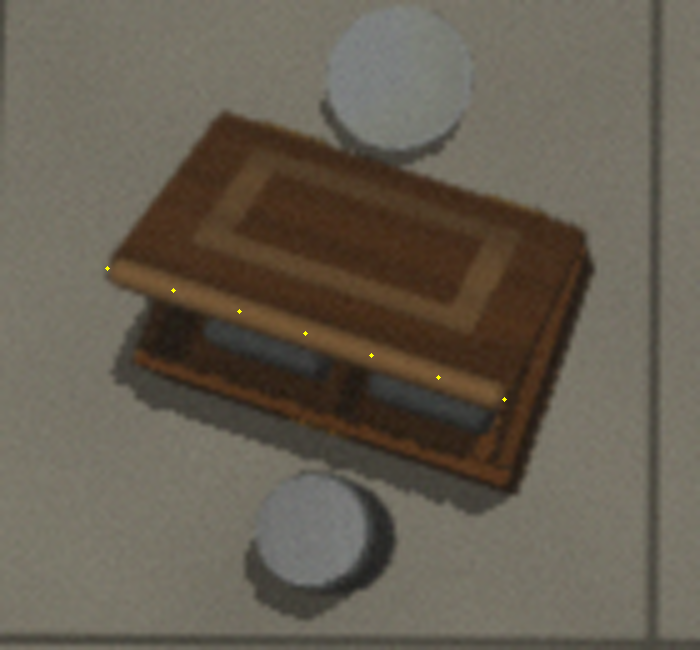

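The refined bead has its middle at (0.521, 0.206, 0.172), yaw -0.31 and residuals under 0.3 px. The height fits what it must be (75 + 137·sin 0.75 ≈ 168 mm). Next I work out the shift to a point above the left end with the fingers shut.

```bash
cat >> h.py <<'E'
YAW=-0.314; M=np.array([.522,.206,.172]); U=np.array([-np.sin(YAW),np.cos(YAW),0]); X=np.array([np.cos(YAW),np.sin(YAW),0])
def rel(s,target):
    Rm=R.from_rotvec(s['ee_rot']).as_matrix(); return Rm.T@(np.array(target)-s['tcp_pos'])
E
python3 - <<'E'
from h import *
from plant import r
s=r.observe(); Rm=R.from_rotvec(s['ee_rot']).as_matrix(); print(np.round(Rm,3))
for sgn in (1,-1):
  for name,yt in (('y along bead',sgn*U),('y across',sgn*X)):
    zt=np.array([0,0,-1.]); xt=np.cross(yt,zt); T=np.column_stack([xt,yt,zt]); print(name,sgn,R.from_matrix(Rm.T@T).as_rotvec().round(3))
L=M+U*.083; L[2]=.24; print(L, rel(s,L).round(3)); print('bead dir in tool',(Rm.T@U).round(3))
# q6 for down pose: q1 - q6 relation
E
```

```text
[[ 0.96   0.281 -0.   ]
 [ 0.281 -0.96  -0.   ]
 [-0.     0.    -1.   ]]
y along bead 1 [-0.     0.    -2.543]
y across 1 [ 0.     0.    -0.972]
y along bead -1 [0.    0.    0.599]
y across -1 [ 0.   -0.    2.17]
[0.54763584 0.28494177 0.24      ] [ 0.606 -0.695 -0.02 ]
bead dir in tool [ 0.564 -0.826 -0.   ]
```

{"method": "step_arm", "body": {"series": [{"z":-0.06,"fingers":0},{"x":0.02,"y":-0.02,"z":-0.08,"fingers":0},{"x":0.05,"y":-0.06,"z":-0.08,"wz":-0.1,"fingers":0},{"x":0.09,"y":-0.1,"z":-0.08,"wz":-0.2,"fingers":0},{"x":0.13,"y":-0.14,"z":-0.08,"wz":-0.3,"fingers":0},{"x":0.17,"y":-0.19,"z":-0.08,"wz":-0.4,"fingers":0},{"x":0.21,"y":-0.24,"z":-0.08,"wz":-0.5,"fingers":0},{"x":0.25,"y":-0.285,"z":-0.08,"wz":-0.6,"fingers":0},{"x":0.29,"y":-0.33,"z":-0.08,"wz":-0.7,"fingers":0},{"x":0.33,"y":-0.375,"z":-0.08,"wz":-0.8,"fingers":0}], "newtons": 10}}

```text
invalid input
```

Run:
```python
from h import *
from plant import r
s=r.observe(); Rm=R.from_rotvec(s['ee_rot']).as_matrix(); 
yt=X; zt=np.array([0,0,-1.]); T=np.column_stack([np.cross(yt,zt),yt,zt]); print(R.from_matrix(Rm.T@T).as_rotvec().round(3))
L=M+U*.083; L[2]=.30; print(s['time'],s['tcp_pos'],s['q'],s['grip_width'],rel(s,L).round(3))
```

```text
[ 0.     0.    -0.972]
1.3 [ 0.16157238 -0.55187353  0.22035359] [-1.49228856e+00  1.80768862e-01  1.60695536e+00 -2.22133703e-05
  1.35379708e+00 -2.06319359e-01] 1.0000355144112238 [ 0.606 -0.695 -0.08 ]
```

{"method": "step_arm", "body": {"series": [{"x":0.0,"y":0.0,"z":-0.06,"wx":0.0,"wy":0.0,"wz":0.0,"fingers":0.0}]}}

```text
time: 1.42
tcp_pos: [0.1612, -0.5488, 0.2756]
ee_rot: [-3.099, -0.444, -0.001]
ft_force: [0.2, -1.1, 0.1]
grip_width: 0.912
```

{"method": "step_arm", "body": {"series": [{"x":0.02,"y":-0.02,"z":-0.02,"wx":0.0,"wy":0.0,"wz":0.0,"fingers":0.0},{"x":0.05,"y":-0.06,"z":-0.02,"wx":0.0,"wy":0.0,"wz":-0.1,"fingers":0.0},{"x":0.09,"y":-0.1,"z":-0.02,"wx":0.0,"wy":0.0,"wz":-0.2,"fingers":0.0},{"x":0.13,"y":-0.14,"z":-0.02,"wx":0.0,"wy":0.0,"wz":-0.3,"fingers":0.0},{"x":0.17,"y":-0.19,"z":-0.02,"wx":0.0,"wy":0.0,"wz":-0.4,"fingers":0.0},{"x":0.21,"y":-0.24,"z":-0.02,"wx":0.0,"wy":0.0,"wz":-0.5,"fingers":0.0},{"x":0.25,"y":-0.285,"z":-0.02,"wx":0.0,"wy":0.0,"wz":-0.6,"fingers":0.0},{"x":0.29,"y":-0.33,"z":-0.02,"wx":0.0,"wy":0.0,"wz":-0.7,"fingers":0.0},{"x":0.33,"y":-0.375,"z":-0.02,"wx":0.0,"wy":0.0,"wz":-0.8,"fingers":0.0},{"x":0.37,"y":-0.42,"z":-0.02,"wx":0.0,"wy":0.0,"wz":-0.9,"fingers":0.0}]}}

```text
time: 2.68
tcp_pos: [0.3993, -0.0429, 0.3008]
ee_rot: [2.602, 1.757, 0.001]
ft_force: [0.9, -0.9, -0.2]
grip_width: 0.005
```

Run:
```python
from h import *
from plant import r
s=r.observe(); Rm=R.from_rotvec(s['ee_rot']).as_matrix(); 
yt=X; zt=np.array([0,0,-1.]); T=np.column_stack([np.cross(yt,zt),yt,zt]); print(R.from_matrix(Rm.T@T).as_rotvec().round(3))
L=M+U*.083; L[2]=.30; print(s['time'],s['tcp_pos'],s['q'],s['grip_width'],rel(s,L).round(3))
```

```text
[ 0.002  0.    -0.069]
2.675 [ 0.39925233 -0.04293609  0.30083784] [-4.04817725e-01 -2.97010349e-01  1.89938637e+00 -5.98294037e-05
  1.53741643e+00 -2.19613845e-02] 0.005076951535756573 [0.36  0.015 0.001]
```

{"method": "step_arm", "body": {"series": [{"x":0.06,"y":0.003,"z":0.0,"wx":0.0,"wy":0.0,"wz":-0.07,"fingers":0.0},{"x":0.12,"y":0.005,"z":0.0,"wx":0.0,"wy":0.0,"wz":-0.07,"fingers":0.0},{"x":0.18,"y":0.008,"z":0.0,"wx":0.0,"wy":0.0,"wz":-0.07,"fingers":0.0},{"x":0.24,"y":0.01,"z":0.0,"wx":0.0,"wy":0.0,"wz":-0.07,"fingers":0.0},{"x":0.3,"y":0.012,"z":0.02,"wx":0.0,"wy":0.0,"wz":-0.07,"fingers":0.0},{"x":0.34,"y":0.014,"z":0.04,"wx":0.0,"wy":0.0,"wz":-0.07,"fingers":0.0},{"x":0.36,"y":0.015,"z":0.06,"wx":0.0,"wy":0.0,"wz":-0.07,"fingers":0.0},{"x":0.36,"y":0.015,"z":0.07,"wx":0.0,"wy":0.0,"wz":-0.07,"fingers":0.0},{"x":0.36,"y":0.015,"z":0.07,"wx":0.0,"wy":0.0,"wz":-0.07,"fingers":0.0}]}}

```text
time: 3.8
tcp_pos: [0.5475, 0.2823, 0.2295]
ee_rot: [-2.543, -1.844, 0.003]
ft_force: [0.1, -0.6, 0.0]
grip_width: 0.007
```

Run:
```python
from h import *
from plant import r, imaging
s=r.observe(); Rm=R.from_rotvec(s['ee_rot']).as_matrix(); 
yt=X; zt=np.array([0,0,-1.]); T=np.column_stack([np.cross(yt,zt),yt,zt]); print(R.from_matrix(Rm.T@T).as_rotvec().round(3))
L=M+U*.083; L[2]=.19; print(s['time'],s['tcp_pos'],s['ft_force'],s['grip_width'],rel(s,L).round(4))
P=[M+U*t for t in np.linspace(-.097,.097,7)]
P.append(s['tcp_pos']+Rm[:,2]*.019)
for c,b in [('side',(220,140,340,250)),('top',(190,120,330,250)),('wrist',(0,0,640,400))]:
    d=imaging.read_camera(c); draw(d,P,b,5 if c!='wrist' else 1,f'pics/{c}3.png')
```

```text
[-0.001  0.001 -0.002]
3.8 [0.54745262 0.28233269 0.22954311] [ 0.13309182 -0.61045797  0.04576509] 0.006568386669970105 [ 0.0026 -0.0006  0.0395]
```

View pics/side3.png

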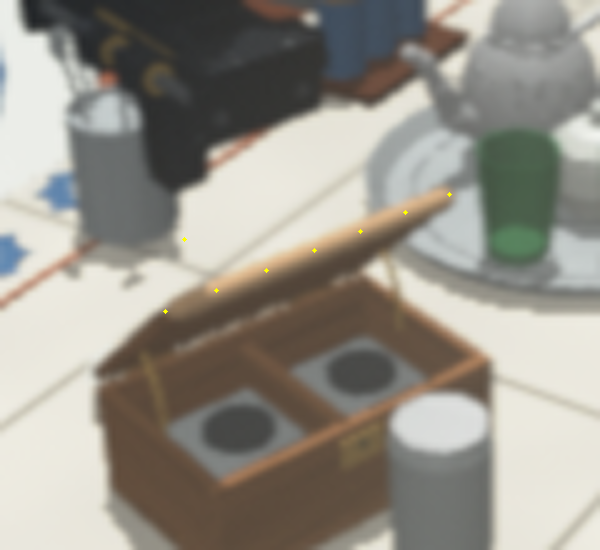

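View pics/wrist3.png

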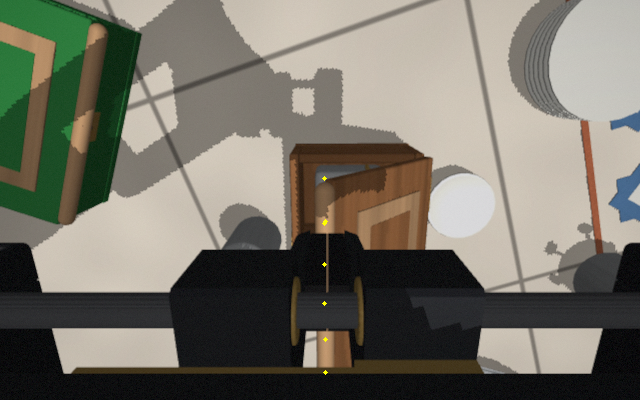

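View pics/top3.png

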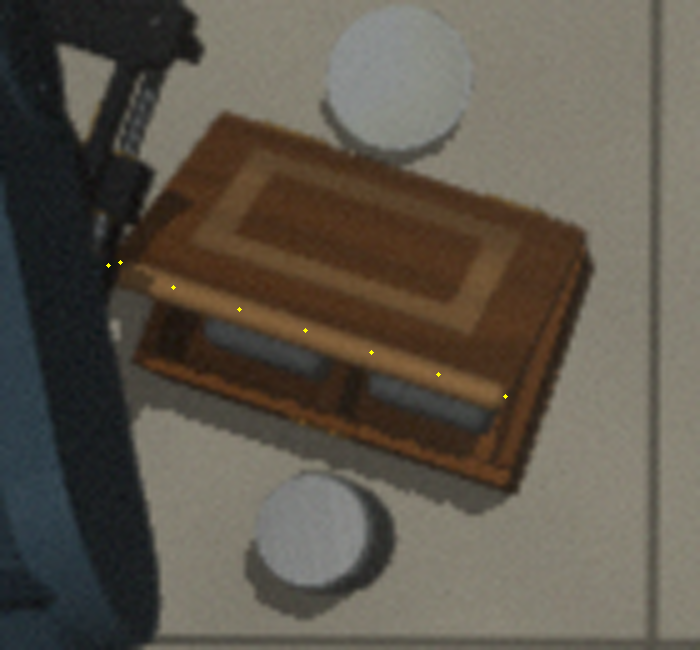

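The side view shows the dark fingertips at about (178,190) in the crop, but the projected tip comes out at (183,239), roughly 30 mm lower. I'll work out which is right before going down.

Run:
```python
from h import *
from plant import r, imaging
s=r.observe(); Rm=R.from_rotvec(s['ee_rot']).as_matrix(); print(s['time'],s['tcp_pos'],s['q'])
for c in ('side','wrist'):
    d=imaging.read_camera(c)
    ks=(-.045,-.02,0,.019)
    p=proj(d,[s['tcp_pos']+Rm[:,2]*k+Rm[:,1]*dy for k in ks for dy in (-.0175,.0175)]); print(c,p.round(1).tolist())
    if c=='side':
        im=d['frame'][90:220,190:330,::-1].copy(); im=cv2.resize(cv2.convertScaleAbs(im,alpha=1.6,beta=20),None,fx=5,fy=5,interpolation=cv2.INTER_CUBIC)
        for q in p: cv2.circle(im,tuple(int(v) for v in ((q-[190,90]+.5)*5)),3,(0,255,255),-1)
        cv2.imwrite('pics/side4.png',im)
    else: 
        im=cv2.convertScaleAbs(d['frame'][:,:,::-1].copy(),alpha=2.0,beta=30)
        for q in p: cv2.circle(im,tuple(int(v) for v in q),2,(0,255,255),-1)
        cv2.imwrite('pics/wrist4.png',im)
```

```text
3.95 [0.54856866 0.28231539 0.2316648 ] [ 2.83244440e-01  2.62490182e-01  1.48590873e+00 -1.34150860e-04
  1.39137160e+00  6.00335417e-01]
side [[257.6, 167.4], [250.2, 162.4], [258.4, 176.1], [251.1, 171.0], [259.1, 182.9], [251.8, 177.6], [259.7, 189.2], [252.5, 183.9]]
wrist [[281.9, 280.2], [370.1, 280.2], [288.6, 252.1], [363.4, 252.1], [292.7, 235.2], [359.4, 235.2], [295.8, 222.1], [356.3, 222.1]]
```

View pics/side4.png

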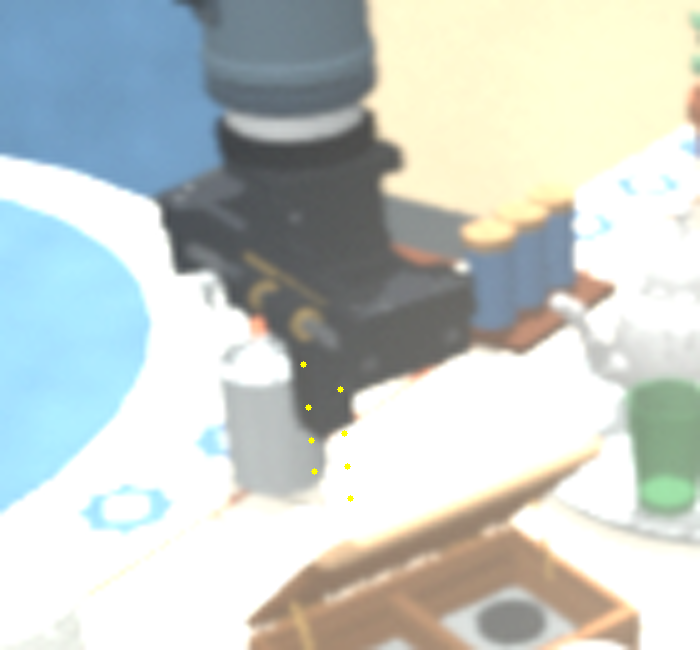

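View pics/wrist4.png

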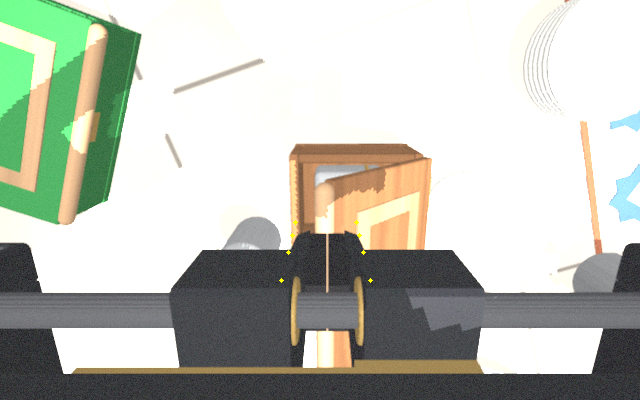

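{"method": "step_arm", "body": {"series": [{"x":0.002,"y":0.0,"z":0.015,"wx":0.0,"wy":0.0,"wz":0.0,"fingers":0.0},{"x":0.002,"y":0.0,"z":0.028,"wx":0.0,"wy":0.0,"wz":0.0,"fingers":0.0},{"x":0.002,"y":0.0,"z":0.028,"wx":0.0,"wy":0.0,"wz":0.0,"fingers":0.0}]}}

```text
time: 4.42
tcp_pos: [0.5475, 0.2846, 0.2]
ee_rot: [-2.542, -1.843, 0.006]
ft_force: [0.8, 0.7, 0.5]
grip_width: 0.004
```

```bash
cat > look.py <<'E'
import sys
from h import *
from plant import r, imaging
tag=sys.argv[1]
s=r.observe(); Rm=R.from_rotvec(s['ee_rot']).as_matrix()
print(s['time'],s['tcp_pos'],'f',s['ft_force'].round(2) if hasattr(s['ft_force'],'round') else s['ft_force'],'y_edge',round(float((s['tcp_pos']-M)@U),4),'x_edge',round(float((s['tcp_pos']-M)@X),4))
d=imaging.read_camera('side')
P=[M+U*t for t in np.linspace(-.097,.097,7)]+[s['tcp_pos']+Rm[:,2]*.019]
x0,y0=210,140
im=cv2.resize(cv2.convertScaleAbs(d['frame'][y0:y0+110,x0:x0+130,::-1].copy(),alpha=1.4,beta=20),None,fx=5,fy=5,interpolation=cv2.INTER_CUBIC)
for q in proj(d,P): cv2.circle(im,tuple(int(v) for v in ((q-[x0,y0]+.5)*5)),2,(0,255,255),-1)
cv2.imwrite(f'pics/side{tag}.png',im)
s=r.observe(); print(s['ft_force'])
E
python3 look.py 5
```

```text
4.425 [0.54745895 0.28456058 0.19999047] f [0.77 0.65 0.49] y_edge 0.0826 x_edge -0.0001
[-0.02413738  0.11554494  0.66495362]
```

View pics/side5.png

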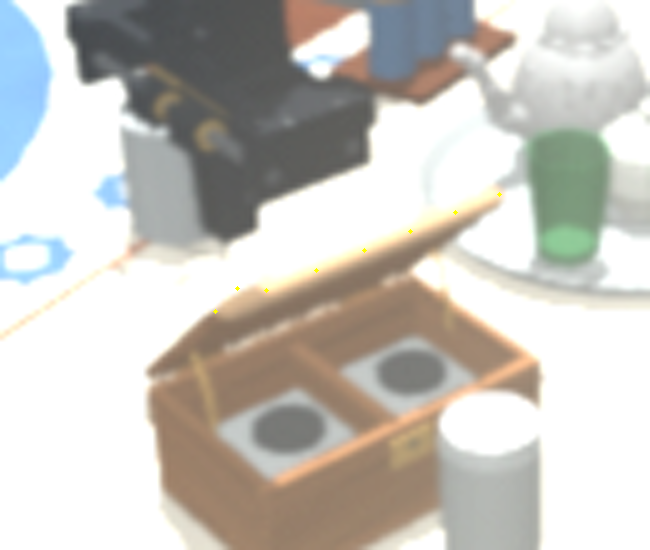

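The picture shows the fingertips at about (230,235), roughly 10 px or 30 mm above the bead, and the lid has not moved. The forces are within noise, so I continue down by feel in small steps.

{"method": "step_arm", "body": {"series": [{"x":0.0,"y":0.0,"z":0.003,"wx":0.0,"wy":0.0,"wz":0.0,"fingers":0.0},{"x":0.0,"y":0.0,"z":0.006,"wx":0.0,"wy":0.0,"wz":0.0,"fingers":0.0},{"x":0.0,"y":0.0,"z":0.006,"wx":0.0,"wy":0.0,"wz":0.0,"fingers":0.0}]}}

```text
time: 4.85
tcp_pos: [0.5486, 0.285, 0.1962]
ee_rot: [-2.543, -1.844, 0.0]
ft_force: [0.2, 0.0, 1.1]
grip_width: 0.003
```

```bash
python3 look.py 6
```

```text
4.85 [0.54861846 0.28495376 0.19616323] f [0.22 0.02 1.09] y_edge 0.0833 x_edge 0.0009
[ 0.33880162  0.72500405 -0.31881398]
```

View pics/side6.png

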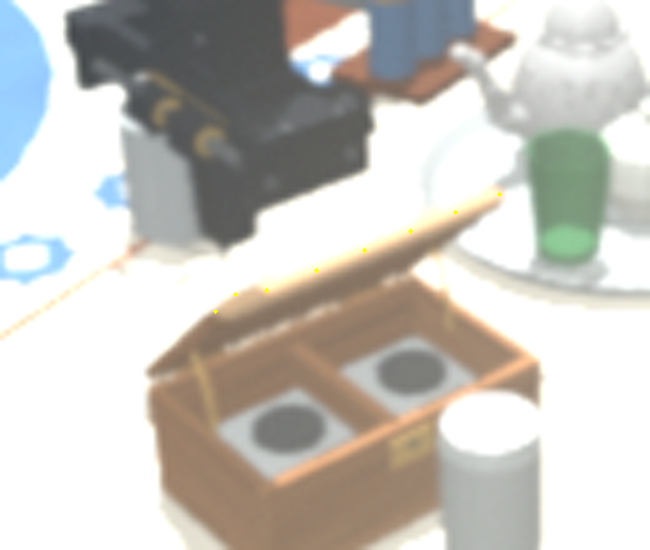

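{"method": "step_arm", "body": {"series": [{"x":0.0,"y":0.0,"z":0.003,"wx":0.0,"wy":0.0,"wz":0.0,"fingers":0.0},{"x":0.0,"y":0.0,"z":0.006,"wx":0.0,"wy":0.0,"wz":0.0,"fingers":0.0},{"x":0.0,"y":0.0,"z":0.006,"wx":0.0,"wy":0.0,"wz":0.0,"fingers":0.0}]}}

```text
time: 5.28
tcp_pos: [0.5485, 0.2849, 0.1899]
ee_rot: [-2.543, -1.844, 0.001]
ft_force: [0.3, -0.1, -0.7]
grip_width: 0.004
```

```bash
python3 look.py 7
```

```text
5.275 [0.5484987  0.28486729 0.18988523] f [ 0.26 -0.06 -0.66] y_edge 0.0832 x_edge 0.0008
[-0.34188178 -0.11292494 -0.03006038]
```

View pics/side7.png

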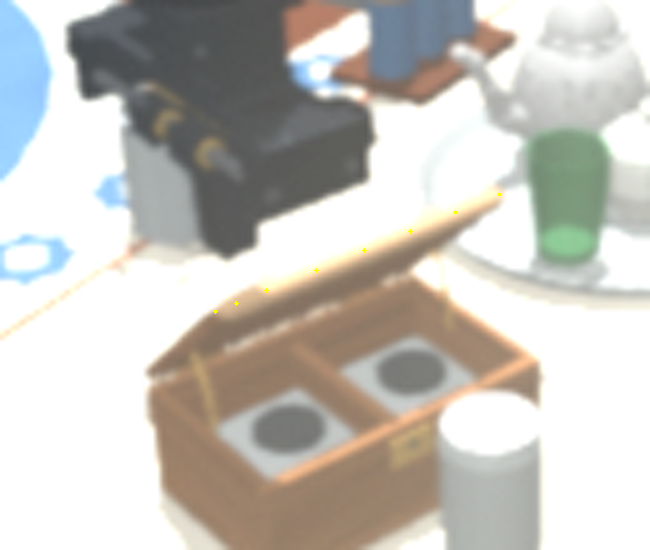

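{"method": "step_arm", "body": {"series": [{"x":0.0,"y":0.0,"z":0.005,"wx":0.0,"wy":0.0,"wz":0.0,"fingers":0.0},{"x":0.0,"y":0.0,"z":0.01,"wx":0.0,"wy":0.0,"wz":0.0,"fingers":0.0},{"x":0.0,"y":0.0,"z":0.01,"wx":0.0,"wy":0.0,"wz":0.0,"fingers":0.0}]}}

```text
time: 5.7
tcp_pos: [0.5483, 0.2848, 0.1795]
ee_rot: [-2.543, -1.844, 0.002]
ft_force: [-0.3, -0.0, -0.6]
grip_width: 0.007
```

```bash
python3 look.py 8
```

```text
5.7 [0.54828462 0.28478542 0.17949783] f [-0.34 -0.   -0.59] y_edge 0.0831 x_edge 0.0007
[ 1.10398618 -0.07836935 -0.17346503]
```

View pics/side8.png

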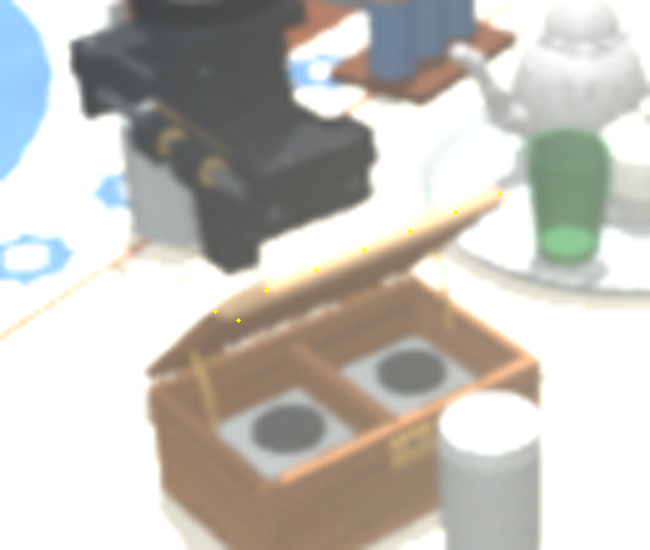

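{"method": "step_arm", "body": {"series": [{"x":0.0,"y":0.0,"z":0.005,"wx":0.0,"wy":0.0,"wz":0.0,"fingers":0.0},{"x":0.0,"y":0.0,"z":0.01,"wx":0.0,"wy":0.0,"wz":0.0,"fingers":0.0},{"x":0.0,"y":0.0,"z":0.01,"wx":0.0,"wy":0.0,"wz":0.0,"fingers":0.0}]}}

```text
time: 6.12
tcp_pos: [0.5483, 0.2848, 0.1696]
ee_rot: [-2.543, -1.844, 0.002]
ft_force: [0.1, 0.6, -0.5]
grip_width: 0.007
```

```bash
python3 look.py 9
python3 - <<'E'
from h import *
from plant import imaging
d=imaging.read_camera('wrist'); cv2.imwrite('pics/wrist9.png',cv2.convertScaleAbs(d['frame'][:,:,::-1].copy(),alpha=1.6,beta=20))
E
```

```text
6.125 [0.54830728 0.28480683 0.16956812] f [ 0.14  0.57 -0.51] y_edge 0.0831 x_edge 0.0007
[0.55063055 1.3784288  0.40291714]
```

View pics/side9.png

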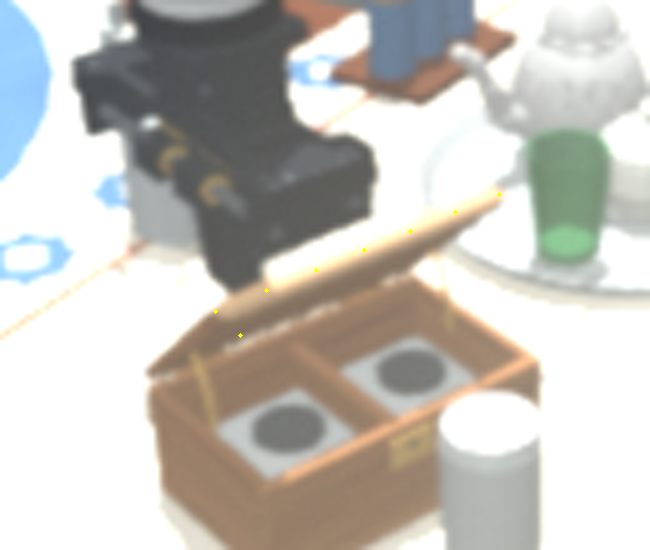

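View pics/wrist9.png

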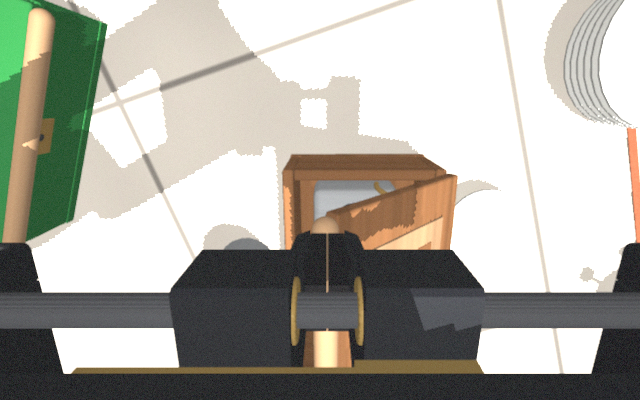

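{"method": "step_arm", "body": {"series": [{"x":0.0,"y":0.0,"z":0.004,"wx":0.0,"wy":0.0,"wz":0.0,"fingers":0.0},{"x":0.0,"y":0.0,"z":0.007,"wx":0.0,"wy":0.0,"wz":0.0,"fingers":0.0},{"x":0.0,"y":0.0,"z":0.007,"wx":0.0,"wy":0.0,"wz":0.0,"fingers":0.0}]}}

```text
time: 6.6
tcp_pos: [0.5485, 0.2849, 0.1629]
ee_rot: [-2.543, -1.844, 0.001]
ft_force: [0.7, -0.4, 0.2]
grip_width: 0.006
```

```bash
cat > avg.py <<'E'
import numpy as np
from plant import r, imaging
F=[];Z=[]
for i in range(6):
    s=r.observe(); F.append(s['ft_force']); Z.append(s['tcp_pos']); imaging.read_camera('side')
print('avg f',np.mean(F,0).round(2),'sd',np.std(F,0).round(2),'tcp',np.mean(Z,0).round(4),s['time'])
E
python3 look.py 10; python3 avg.py
```

```text
6.6 [0.54845643 0.28487872 0.16286926] f [ 0.75 -0.43  0.24] y_edge 0.0832 x_edge 0.0008
[-0.485665    0.37549061  0.4595923 ]
avg f [-0.21 -0.18  0.16] sd [0.2  0.47 0.35] tcp [0.5488 0.285  0.1634] 6.9
```

View pics/side10.png

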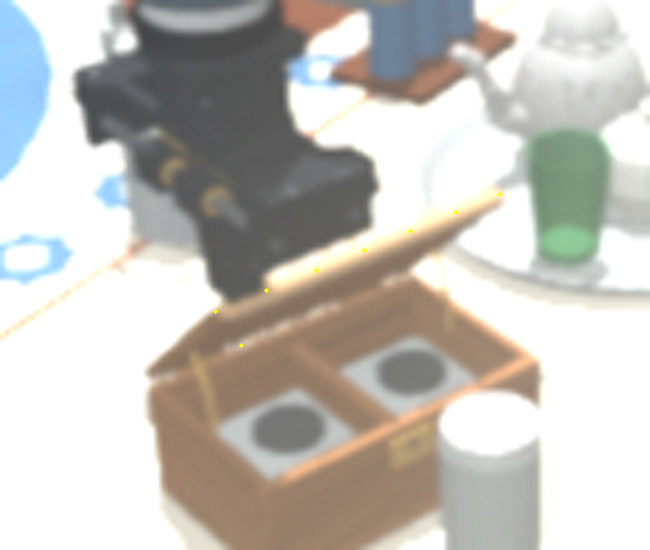

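Tip and bead now meet at about (235,298). The average force is +0.16 N, so contact has not clearly begun. I go down 4 mm more.

{"method": "step_arm", "body": {"series": [{"x":0.0,"y":0.0,"z":0.002,"wx":0.0,"wy":0.0,"wz":0.0,"fingers":0.0},{"x":0.0,"y":0.0,"z":0.004,"wx":0.0,"wy":0.0,"wz":0.0,"fingers":0.0},{"x":0.0,"y":0.0,"z":0.004,"wx":0.0,"wy":0.0,"wz":0.0,"fingers":0.0}]}}

```text
time: 7.32
tcp_pos: [0.5484, 0.2853, 0.1594]
ee_rot: [-2.543, -1.844, 0.0]
ft_force: [-2.8, 1.2, 4.5]
grip_width: 0.004
```

```bash
python3 look.py 11; python3 avg.py
```

```text
7.325 [0.54843563 0.28529226 0.1594244 ] f [-2.81  1.16  4.5 ] y_edge 0.0836 x_edge 0.0007
[-2.91825453  0.79938537  3.75914654]
avg f [-3.19  1.58  4.47] sd [0.59 0.48 0.49] tcp [0.5486 0.2852 0.1596] 7.625
```

View pics/side11.png

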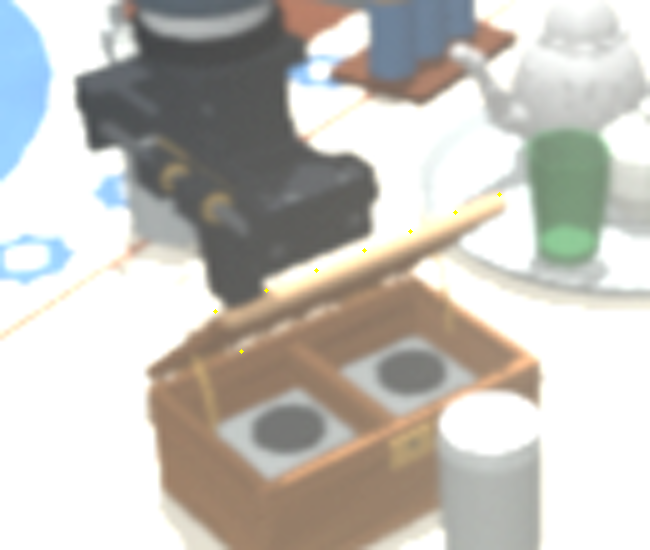

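The finger touches the left end. It reads 4.5 N up and 3.5 N frontwards, which is friction as the lid edge swings forward. The picture shows the bead's right end down from (500,195) to (503,207), so the lid has given a few mm. I start sliding right at this height.

{"method": "step_arm", "body": {"series": [{"x":-0.004,"y":-0.001,"z":0.0,"wx":0.0,"wy":0.0,"wz":0.0,"fingers":0.0},{"x":-0.009,"y":-0.001,"z":0.0,"wx":0.0,"wy":0.0,"wz":0.0,"fingers":0.0},{"x":-0.014,"y":-0.001,"z":0.0,"wx":0.0,"wy":0.0,"wz":0.0,"fingers":0.0},{"x":-0.019,"y":-0.001,"z":0.0,"wx":0.0,"wy":0.0,"wz":0.0,"fingers":0.0},{"x":-0.024,"y":-0.001,"z":0.0,"wx":0.0,"wy":0.0,"wz":0.0,"fingers":0.0}]}}

```text
time: 8.3
tcp_pos: [0.5403, 0.262, 0.1593]
ee_rot: [2.543, 1.844, 0.0]
ft_force: [-0.3, 0.4, 0.9]
grip_width: 0.006
```

```bash
python3 look.py 12; python3 avg.py
```

```text
8.3 [0.5402573  0.26199422 0.15928264] f [-0.28  0.44  0.89] y_edge 0.0589 x_edge 0.0001
[ 0.31121234 -1.65321756  1.29705575]
avg f [ 0.1  -0.9   0.81] sd [0.55 0.45 0.62] tcp [0.5402 0.262  0.1593] 8.6
```

View pics/side12.png

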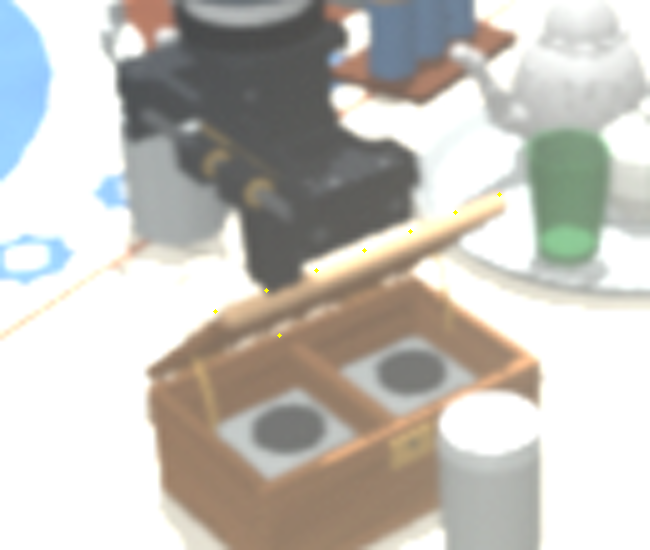

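It is still touching at about 0.8 N, with the lid slightly down. I continue 1.5 mm lower for margin.

{"method": "step_arm", "body": {"series": [{"x":-0.005,"y":0.0,"z":0.001,"wx":0.0,"wy":0.0,"wz":0.0,"fingers":0.0},{"x":-0.01,"y":0.0,"z":0.0015,"wx":0.0,"wy":0.0,"wz":0.0,"fingers":0.0},{"x":-0.015,"y":0.0,"z":0.0015,"wx":0.0,"wy":0.0,"wz":0.0,"fingers":0.0},{"x":-0.02,"y":0.0,"z":0.0015,"wx":0.0,"wy":0.0,"wz":0.0,"fingers":0.0},{"x":-0.025,"y":0.0,"z":0.0015,"wx":0.0,"wy":0.0,"wz":0.0,"fingers":0.0},{"x":-0.03,"y":0.0,"z":0.0015,"wx":0.0,"wy":0.0,"wz":0.0,"fingers":0.0}]}}

```text
time: 9.4
tcp_pos: [0.5309, 0.2336, 0.1579]
ee_rot: [2.543, 1.844, 0.0]
ft_force: [0.1, 0.7, 1.7]
grip_width: 0.003
```

```bash
python3 look.py 13; python3 avg.py
```

```text
9.4 [0.53090076 0.23359644 0.15786653] f [0.05 0.71 1.67] y_edge 0.029 x_edge -0.0001
[-0.30694492 -0.35960141  1.42439795]
avg f [-0.5  -0.72  1.25] sd [0.36 0.44 0.54] tcp [0.5308 0.2335 0.1578] 9.7
```

View pics/side13.png

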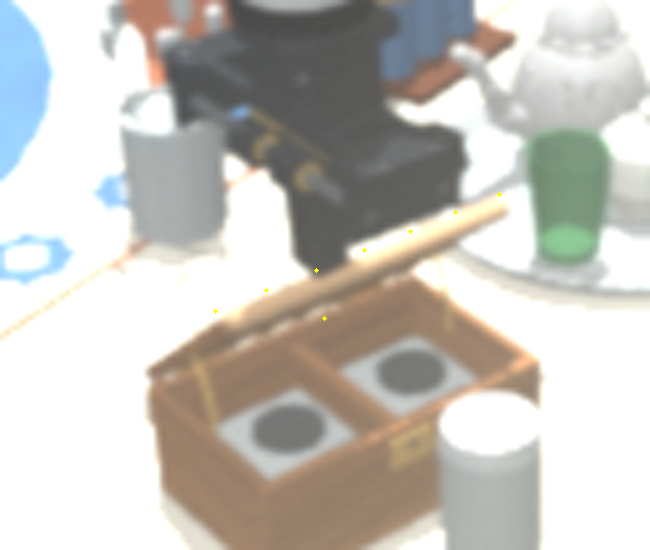

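Contact is steady at about 1.3 N and the lid is down only a few mm. I continue past the middle.

{"method": "step_arm", "body": {"series": [{"x":-0.005,"y":0.0,"z":0.0,"wx":0.0,"wy":0.0,"wz":0.0,"fingers":0.0},{"x":-0.01,"y":0.0,"z":0.0,"wx":0.0,"wy":0.0,"wz":0.0,"fingers":0.0},{"x":-0.015,"y":0.0,"z":0.0,"wx":0.0,"wy":0.0,"wz":0.0,"fingers":0.0},{"x":-0.02,"y":0.0,"z":0.0,"wx":0.0,"wy":0.0,"wz":0.0,"fingers":0.0},{"x":-0.025,"y":0.0,"z":0.0,"wx":0.0,"wy":0.0,"wz":0.0,"fingers":0.0},{"x":-0.03,"y":0.0,"z":0.0,"wx":0.0,"wy":0.0,"wz":0.0,"fingers":0.0},{"x":-0.035,"y":0.0,"z":0.0,"wx":0.0,"wy":0.0,"wz":0.0,"fingers":0.0},{"x":-0.04,"y":0.0,"z":0.0,"wx":0.0,"wy":0.0,"wz":0.0,"fingers":0.0},{"x":-0.045,"y":0.0,"z":0.0,"wx":0.0,"wy":0.0,"wz":0.0,"fingers":0.0},{"x":-0.05,"y":0.0,"z":0.0,"wx":0.0,"wy":0.0,"wz":0.0,"fingers":0.0}]}}

```text
time: 11.0
tcp_pos: [0.5153, 0.1861, 0.1578]
ee_rot: [-2.543, -1.844, 0.0]
ft_force: [-0.3, 1.6, 1.1]
grip_width: 0.005
```

```bash
python3 look.py 14; python3 avg.py
```

```text
11.0 [0.51531782 0.18609568 0.15780825] f [-0.26  1.55  1.12] y_edge -0.021 x_edge -0.0002
[-0.11931736  0.3610173   1.68572913]
avg f [-0.46 -0.62  1.88] sd [0.55 0.63 0.27] tcp [0.5153 0.186  0.1578] 11.3
```

View pics/side14.png

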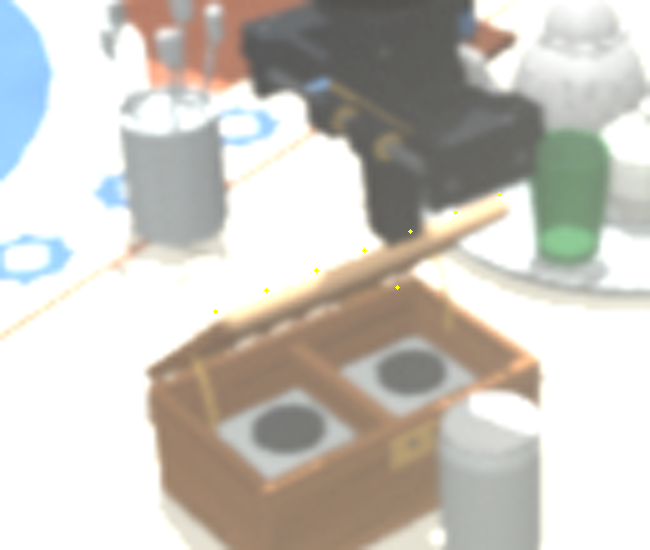

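{"method": "step_arm", "body": {"series": [{"x":-0.006,"y":0.0,"z":0.0,"wx":0.0,"wy":0.0,"wz":0.0,"fingers":0.0},{"x":-0.012,"y":0.0,"z":0.0,"wx":0.0,"wy":0.0,"wz":0.0,"fingers":0.0},{"x":-0.018,"y":0.0,"z":0.0,"wx":0.0,"wy":0.0,"wz":0.0,"fingers":0.0},{"x":-0.024,"y":0.0,"z":0.0,"wx":0.0,"wy":0.0,"wz":0.0,"fingers":0.0},{"x":-0.03,"y":0.0,"z":0.0,"wx":0.0,"wy":0.0,"wz":0.0,"fingers":0.0},{"x":-0.036,"y":0.0,"z":0.0,"wx":0.0,"wy":0.0,"wz":0.0,"fingers":0.0},{"x":-0.042,"y":0.0,"z":0.0,"wx":0.0,"wy":0.0,"wz":0.0,"fingers":0.0},{"x":-0.048,"y":0.0,"z":0.0,"wx":0.0,"wy":0.0,"wz":0.0,"fingers":0.0},{"x":-0.054,"y":0.0,"z":0.0,"wx":0.0,"wy":0.0,"wz":0.0,"fingers":0.0},{"x":-0.06,"y":0.0,"z":0.0,"wx":0.0,"wy":0.0,"wz":0.0,"fingers":0.0}]}}

```text
time: 12.6
tcp_pos: [0.4967, 0.129, 0.1578]
ee_rot: [2.543, 1.844, 0.0]
ft_force: [-0.1, 1.2, 1.0]
grip_width: 0.005
```

```bash
python3 look.py 15; python3 avg.py
```

```text
12.6 [0.49669736 0.12901309 0.15783459] f [-0.15  1.2   1.  ] y_edge -0.081 x_edge -0.0003
[ 0.59114995 -0.37434849  1.48166708]
avg f [-0.21 -0.7   1.25] sd [0.67 0.29 0.49] tcp [0.4966 0.1289 0.1578] 12.9
```

View pics/side15.png

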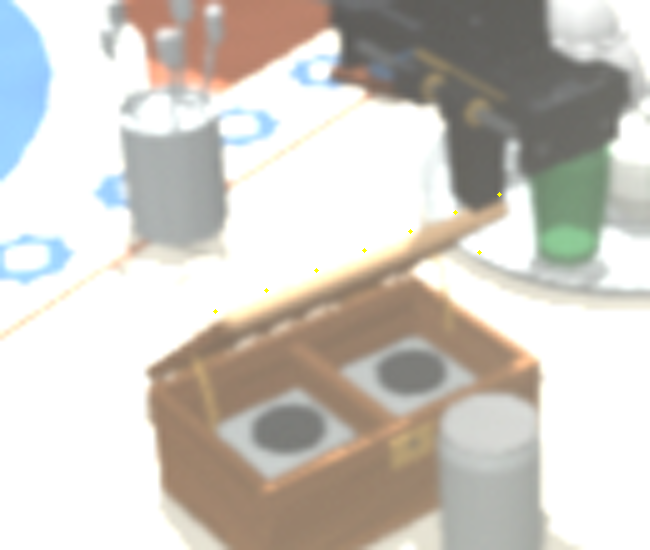

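The finger is at the right end (tip at about (480,208)) and still touching at about 1.2 N. Now I lift straight off.

{"method": "step_arm", "body": {"series": [{"x":0.0,"y":0.0,"z":-0.003,"wx":0.0,"wy":0.0,"wz":0.0,"fingers":0.0},{"x":0.0,"y":0.0,"z":-0.006,"wx":0.0,"wy":0.0,"wz":0.0,"fingers":0.0},{"x":0.0,"y":0.0,"z":-0.01,"wx":0.0,"wy":0.0,"wz":0.0,"fingers":0.0},{"x":0.0,"y":0.0,"z":-0.02,"wx":0.0,"wy":0.0,"wz":0.0,"fingers":0.0},{"x":0.0,"y":0.0,"z":-0.04,"wx":0.0,"wy":0.0,"wz":0.0,"fingers":0.0},{"x":0.0,"y":0.0,"z":-0.07,"wx":0.0,"wy":0.0,"wz":0.0,"fingers":0.0},{"x":0.0,"y":0.0,"z":-0.11,"wx":0.0,"wy":0.0,"wz":0.0,"fingers":0.0},{"x":0.0,"y":0.0,"z":-0.15,"wx":0.0,"wy":0.0,"wz":0.0,"fingers":0.0},{"x":0.0,"y":0.0,"z":-0.15,"wx":0.0,"wy":0.0,"wz":0.0,"fingers":0.0},{"x":0.0,"y":0.0,"z":-0.15,"wx":0.0,"wy":0.0,"wz":0.0,"fingers":0.0}]}}

```text
time: 14.2
tcp_pos: [0.4965, 0.1294, 0.3075]
ee_rot: [-2.543, -1.844, 0.0]
ft_force: [-0.2, -0.2, 0.0]
grip_width: 0.003
```

```bash
python3 look.py 16; python3 avg.py
python3 - <<'E'
from plant import imaging,pinpoint
imaging.read_camera('side')
for n in ['tea_box','lid_edge','edge_right','edge_left','tea_tin','nut_dish','tray','teapot']:
    print(n,[(p['conf'],p['centre']) for p in pinpoint(n,'side')])
E
```

```text
14.2 [0.4965052  0.12939639 0.30753175] f [-0.16 -0.17  0.02] y_edge -0.0807 x_edge -0.0006
[ 1.16057414 -0.59214032  0.24739888]
avg f [ 0.25  0.42 -0.14] sd [0.47 0.64 0.56] tcp [0.4962 0.1294 0.3066] 14.5
tea_box [(0.57, [0.2893, 0.4362, 0.0005]), (0.55, [0.5523, 0.1967, -0.0033]), (0.47, [0.4933, 0.1167, 0.176])]
lid_edge [(0.61, [0.5222, 0.2026, 0.172]), (0.61, [0.4932, -0.1394, 0.0054]), (0.54, [0.3423, 0.3937, 0.0808])]
edge_right [(0.66, [0.4928, 0.118, 0.1751]), (0.54, [0.4012, 0.457, 0.0795])]
edge_left [(0.73, [0.2866, 0.3185, 0.08]), (0.58, [0.6381, -0.2246, 0.0054])]
tea_tin [(0.62, [0.4366, 0.2101, 0.0017])]
nut_dish [(0.4, [0.6802, 0.1753, -0.0022]), (0.22, [0.5524, -0.1773, 0.0078])]
tray [(0.67, [0.5755, -0.188, 0.0008])]
teapot [(0.76, [0.6373, -0.2248, 0.0045])]
```

View pics/side16.png

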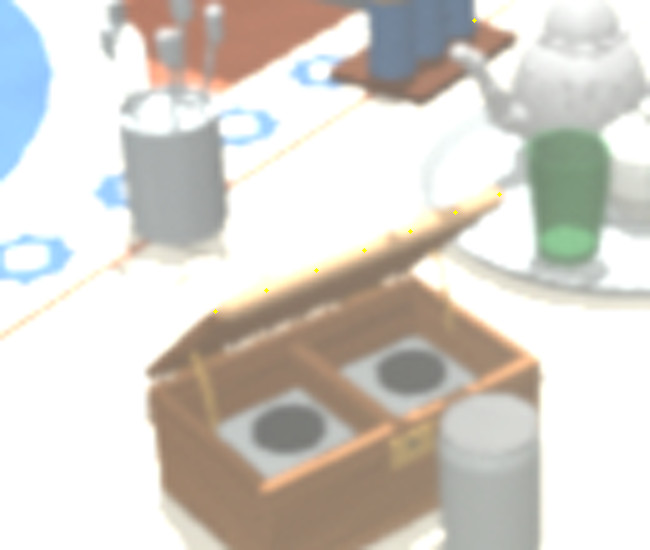

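The lid lies back on its original line and everything is where it stood. Handing in.

```bash
python3 -c "
from plant import r
print(r.hand_in(), r.observe()['time'])"
```

```text
the job is handed in; nothing more can be done
the job is handed in; nothing more can be done
```

I ran the closed fingertips along the top of the brown tea box's lid edge from the left end to the right end, then lifted the hand clear and handed the job in. The hand-in gives no verdict. The clock read about 14.5 s when I last checked, just before handing in.

- **Contact:** I set down at 83 mm left of the middle and lifted off at 81 mm right of it. At each pause in the slide the hand was still touching, with an average upward force of 0.8 to 1.9 N. The highest I saw was about 4.5 N up with 3.6 N sideways, when it first touched. Force was only read at the pauses, so contact in between is inferred from the fixed height and from the lid staying slightly pressed down in the pictures.
- **After lifting:** The lid is back on its original line in the side picture. The box, lid edge, tin, dish, tray and teapot measure within about 5 mm of where they were at the start, which is the detector's own accuracy. I did not measure the glasses and sugar bowl one by one.
- **Disagreements:**
  - In the pictures the fingertips ended about 30 mm short of where `r.tip_extent` puts them. Touch agreed with the pictures: contact came at a TCP height of about 0.16 m instead of about 0.195 m. I found the edge by lowering in small steps and watching the force and pictures.
  - My first move call was refused as "invalid input" without moving anything; I filled in every key, left out "newtons", and it was accepted.
  - In the last check, the detector's two hits for the left end of the edge were both on other objects, so that point was checked only by eye in the picture.

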